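# Pop the breaker hatch and reset the tripped breaker

### The job

The breaker has tripped. With shut fingertips press the thumb mark on the hatch of the taller box (the one with the conduit stubs) just once so that its push-push latch lets go, let the hatch spring fully open and see that it stays open by itself, then push the white reset button inside fully home and leave the hatch standing open. Leave the lower box shut, and do not move, lift or carry anything else on the bench.

Things in the scene. Friction and masses are not known exactly. Their poses are not given: they have to be found in the camera images.
- breaker: Breaker box, fixed: grey steel, 130 x 120 mm, 95 mm tall, the TALLER of the two hatched boxes; two black conduit stubs on its own +y side. Origin: centre of its underside, z up. In its frame the hatch (80 x 70 x 6 mm) lies flush in the top over x -40..+40, y -35..+35 mm, over an open well 83 x 73 mm, 45 mm deep. Free edge at x = -40 mm.
- breaker_hinge (a point): Middle of the hatch's hinge line: x = +40 mm, y = 0, z = 95 mm in the breaker box's frame; the hinge line runs along the box's y. The hatch swings up about it; open, it stands on this side of the well, leaning outward, its edge about 76 mm above the box's top.
- breaker_hatch (a joint): Hatch angle, rad: 0 shut, negative pressed in (stop -0.068), 1.9 fully open at its stop. Push-push latch: press the thumb mark 4 mm in, to the stop (2 to 4 N, rigid there; a shorter press leaves it latched), and let go: a spring swings it fully open in 1 to 2 s, following a finger above it. Shutting and pressing it in relatches it. Weak spring (about 1 N): a bump can shut it.
- breaker_hatch_pad (a point): Centre of the thumb mark (thin steel ring 24 mm across) on the hatch's outer face, 62 mm from the hinge, 18 mm from the free edge: press here, straight down. Shut: 95 mm above the bench, at x = -22 mm, y = 0 of the box. Swings with the hatch; x axis from free edge to hinge, z axis out of the outer face.
- reset (a joint): Stroke of the reset button, m: 0 tripped (standing out; starts within 0.0008), 0.006 fully home. Moves straight down, stays where it is left; takes about 4 N, rigid at the end of its stroke.
- reset_top (a point): Centre of the top of the white reset button, 22 mm across, in a 34 mm black collar in the well, at x = -12 mm, y = 0 of the box (52 mm from the hinge line). Tripped: 79 mm above the bench (16 mm below the box's top); fully home: 73 mm. Clear around it in the well: x -41..+41, y -36..+36 mm of the box.
- parts: The spare-parts box, fixed to the bench: a plain grey box 130 x 120 mm, only 65 mm tall, without conduit stubs, with the same hatch and latch as the breaker box. Origin: centre of its underside. To be left shut.
- parts_hatch (a joint): Angle of the spare-parts box's hatch, 0 shut, positive opening upwards.
- breaker_pin (a joint): Hidden follower of the breaker hatch's latch, sideways position in m: 0 latched; +0.012 or more as the latch lets go; -0.011 or less once the hatch has opened by 0.2 rad. It is back at 0 only when the hatch has been shut and latched again. Not visible, nothing to do with it.
- offcut: Bystander, loose: steel bar offcut standing on end, 32 mm across, 45 mm tall; origin at the centre of its underside.
- bolt: Bystander, loose: hexagon bolt standing on its head, 28 mm across, 50 mm tall; origin at the centre of its underside.
- tin: Bystander, loose: closed tin, 66 mm across, 90 mm tall; origin at the centre of its underside.
- driver: Bystander, loose: screwdriver lying on the bench, 150 mm long, about 30 mm high; origin at the middle of its length, underneath.
- spanner: Bystander, loose: steel spanner lying flat, 180 mm long; origin at the middle of its length, underneath.
- disc: Bystander, loose: flat dark grinding disc with a hole, 76 mm across, 6 mm thick; origin at the centre of its underside.
- block: Bystander, loose: wooden block, 90 x 45 x 30 mm; origin at the centre of its underside.

How it is judged:
By the outcome, as a careful person would: the job done as asked, in the order asked, and still so for the second after the job is handed in, with the robot touching nothing.
It also fails if it takes over 40 s, if anything falls off the work surface, if the arm or the gripper's body presses on something with over 40 N, if the wrist force passes 120 N, or if a joint passes its speed limit or range.

### The arm

A 6-joint arm with a two-finger parallel gripper is mounted at the origin on the work surface. World frame = base frame: x ahead of the robot, y to its left, z up, the work surface at z = 0. Lengths are in m, angles in rad, forces in N, time in s.
With the tool pointing down it reaches from about 0.3 to 1 m from the base axis. Payload 5.1 kg.
Tool frame: the origin (TCP) lies on the centre line of the jaws, within the pads' length; the fingertips stand 14 mm ahead of it and the grasp point (between the pads) lies 5 mm behind it (manip.nose_length is the distance from the TCP to the fingertips, in m); z points along the fingers, y is the line along which they close (so a half turn about z gives the same grasp; the last joint's range is limited). The gripper opens to 95 mm and grips with 3 to 60 N. Pads are 20 mm wide; open, the fingers measure 119 mm over their backs; the gripper's body (75 mm by 180 mm) begins 59 mm behind the grasp point.
Start: joints at [1.14, 0.124, 1.65, -0, 1.367, -0.083], TCP at [0.222, 0.611, 0.229] pointing down, gripper open.
Joint ranges: [-2.61, 2.61], [-1.02, 2.33], [0.03, 2.71], [-1.35, 4.49], [0.32, 2.68], [-2.91, 2.91]. Speed limits (rad/s): [2.57, 2.57, 3.14, 3.14, 3.14, 3.14].

### API

Orientations are given as a unit quaternion [w, x, y, z].
In Python, from cell import manip, snapshot, calibration gives the robot as it stands.
- The arm moves only by the tool drive_tool, never from a script. Its arguments are lists of equal length, an entry for each row: "delta_pos": the shift along the tool's x, y, z in units of 50 mm (1.0 is 50 mm), a list of three; "turn": the turn about the tool's z in units of 6 degrees (1.0 is 6 degrees). In form: {"delta_pos": [[x, y, z], ...], "turn": [turn, ...]}. A call has 1 to 10 rows; each row shifts and turns the commanded pose from where the row before left it, along the tool's axes as they then stand; what a row does not reach is not made up. A row lasts 1/10 s, in which the tool goes at most 50 mm and 8.59 degrees, less where a joint would pass 70% of its speed; a pose out of reach is approached as far as the arm can. A call with a number of a shift or a turn outside -1 to 1 is refused whole. A call with a gripper value outside its range is refused whole. "jaw" is the opening, from 0 (shut) to 1 (fully open), set as the call begins (left out, the last holds). The fingers move at their own pace and stop on an object; the grip force is fixed at half the most. Time passes only in rows, so rows that do not move let the fingers close. It gives the time, the measured TCP pose, the force, the opening and the grip force at its end, in the units of the state.
- manip.observe(): the state, without advancing time (a new reading comes with each control period).
- snapshot(name): name is "side" or "top"; returns the picture (400x640x3 uint8, blue, green, red); there is no depth.
- calibration(name): a dict with "intrinsics" (3x3 intrinsics, pixels), "cam_to_world" (4x4, takes a point from camera to world coordinates). Camera axes: x right, y down, z forward; pixel columns grow to the right and rows downward; lengths in m; the calibration is good to about 2 mm. A picture is of the moment at which its call begins. calibration takes no time and is no camera call.
- manip.close_job(): hands the job in; it is judged then, once.
The state is a dict: "time": time; "joint_positions": joint angles; "joint_vel": joint speeds; "joint_efforts": joint torques, N m; "ee_pos": TCP position; "eef_rot": TCP orientation; "force": force on the tool from outside, world axes, zero at the start; "torque": the same for the moment, N m; "finger_gap": finger opening in m; "grip_force": force on a finger pad.
Only numpy, scipy, OpenCV 4.12 (cv2) and the standard library are available. Lean on these libraries where they do the work, as an engineer would, in place of code of your own. Each camera call takes 0.05 s, during which the arm holds its last target. There are 200 camera calls.

## Working session

There is one attempt and no reset: what is moved stays moved. The work goes in short steps, Python scripts to look and compute and a tool call to move; the robot and the scene stay as the last step left them, time stands still between calls to the robot, and variables do not carry over. Pictures are saved under pics/ and viewed, at most 10 in all, crops included, and the job is handed in when it is done.

Besides the shell and the picture viewer there is one more tool, called after "Request:" as name(argument=value, ...) on one line, values as JSON. drive_tool: Moves the arm, as the interface text tells. Its arguments: {"type":"object","properties":{"delta_pos":{"type":"array"},"turn":{"type":"array"},"jaw":{"type":"number"}},"required":["delta_pos","turn"]}

```bash
mkdir -p pics
python3 - <<'E'
from cell import manip, snapshot, calibration
import cv2,numpy as np
for n in("top","side"):
    cv2.imwrite(f"pics/{n}0.png",snapshot(n)); c=calibration(n); print(n,np.round(c["intrinsics"],1).tolist(),np.round(c["cam_to_world"],3).tolist())
s=manip.observe(); print(s["time"],s["ee_pos"],s["eef_rot"],manip.nose_length)
E
```

```text
top [[397.1, 0.0, 320.9], [0.0, 397.1, 194.7], [0.0, 0.0, 1.0]] [[-0.04, -0.977, 0.211, 0.324], [-0.999, 0.039, -0.006, -0.073], [-0.003, -0.211, -0.977, 1.12], [0.0, 0.0, 0.0, 1.0]]
side [[444.9, 0.0, 316.4], [0.0, 444.9, 199.7], [0.0, 0.0, 1.0]] [[0.925, -0.207, 0.318, 0.226], [-0.38, -0.527, 0.761, -0.889], [0.01, -0.824, -0.566, 0.677], [0.0, 0.0, 0.0, 1.0]]
0.1 [0.2213456  0.61056272 0.22750865] [-2.29136502e-04  1.73032951e-01  9.84915582e-01 -9.17033722e-04] 0.014
```

View pics/top0.png

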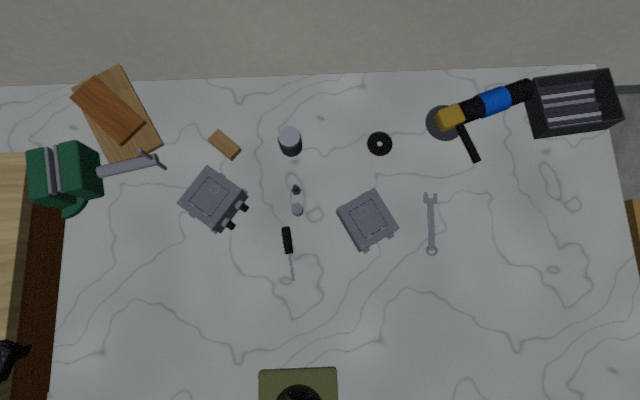

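View pics/side0.png

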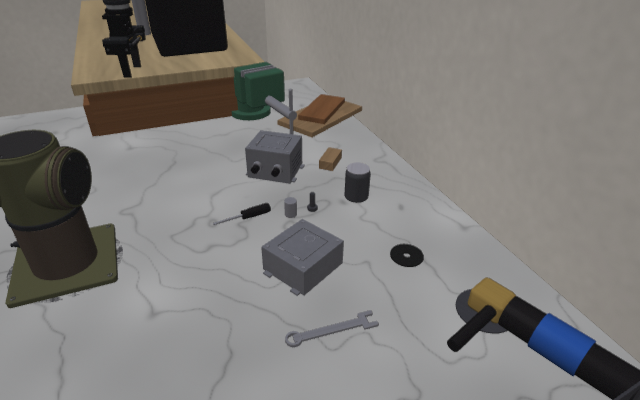

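The top view shows the breaker with its stubs around (213,198) and the lower box around (367,220). In the side view the breaker is around (274,155). I'll enlarge the breaker in both views.

Run:
```python
import cv2,numpy as np
a=cv2.imread("pics/top0.png")[155:245,165:265]; b=cv2.imread("pics/side0.png")[120:190,235:315]
f=lambda i,k:cv2.convertScaleAbs(cv2.resize(i,None,fx=k,fy=k,interpolation=cv2.INTER_CUBIC),alpha=1.5)
cv2.imwrite("pics/top_c.png",f(a,6)); cv2.imwrite("pics/side_c.png",f(b,8))
```

```text
(no output)
```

View pics/top_c.png

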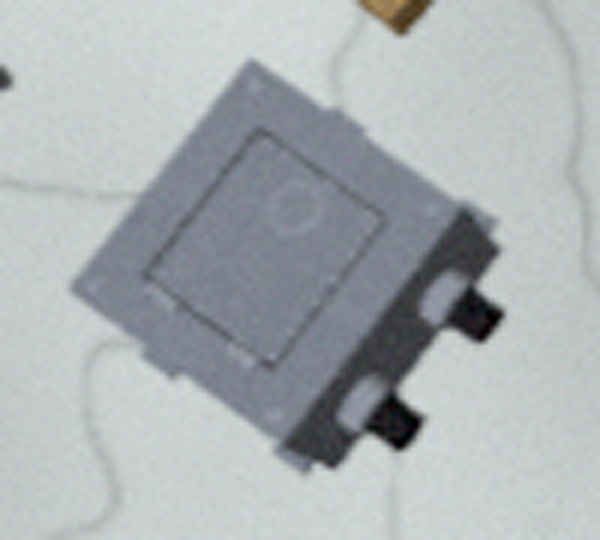

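View pics/side_c.png

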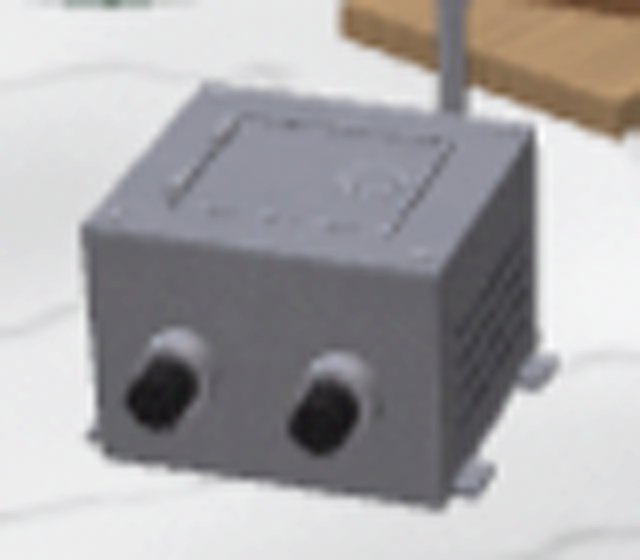

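The top crop shows the thumb mark at (296,208) and the hinge edge running from (146,275) to (272,369). In the side crop the mark is at (375,183). I'll fit the box pose from the corners in both views.

```bash
cat > fit.py <<'E'
from cell import manip, calibration
import numpy as np
from scipy.optimize import least_squares
L=np.array([[65,60],[-65,60],[-65,-60],[65,-60],[-40,-35],[-40,35],[40,35],[40,-35],[-22,0]])/1000
T=[(285,450),(462,210),(252,60),(72,285),(258,128),(384,217),(272,369),(146,275),(296,208)]
S=[(83,228),(440,272),(535,125),(205,85),(455,145),(390,235),(170,205),(240,118),(375,183)]
px={"top":(np.array(T)+.5)/6-.5+[165,155],"side":(np.array(S)+.5)/8-.5+[235,120]}
P=lambda p,l:np.c_[p[0]+np.cos(p[2])*l[:,0]-np.sin(p[2])*l[:,1],p[1]+np.sin(p[2])*l[:,0]+np.cos(p[2])*l[:,1]]
def res(p,ns):
    out=[]
    for n in ns:
        c=calibration(n);M=np.linalg.inv(c["cam_to_world"])
        w=np.c_[P(p,L),np.full(9,.095)]@M[:3,:3].T+M[:3,3]
        q=w@c["intrinsics"].T; out.append((q[:,:2]/q[:,2:]-px[n]).ravel())
    return np.concatenate(out)
if __name__=="__main__":
    for ns in(["top"],["side"],["top","side"]):
        r=least_squares(res,[.5,.2,2.4],args=(ns,)); print(ns,r.x,np.abs(r.fun).max())
    p=r.x; print("pad",P(p,L[8:]),"reset",P(p,np.array([[-.012,0]])),"hinge",P(p,np.array([[.04,0]])))
    R=manip.observe()["eef_rot"];from scipy.spatial.transform import Rotation as Ro
    print(Ro.from_quat(np.roll(R,-1)).as_matrix().round(3), np.degrees(p[2]))
E
python3 fit.py
```

```text
['top'] [0.5546419  0.21602895 2.4885699 ] 0.8731690237298437
['side'] [0.55184307 0.20859629 2.49970888] 0.5291734743701682
['top', 'side'] [0.5540158  0.21490244 2.49224652] 1.356769280247761
pad [[0.57153834 0.20159979]] reset [[0.56357355 0.20764645]] hinge [[0.52215662 0.23908907]]
[[-0.94   0.341 -0.001]
 [ 0.341  0.94  -0.002]
 [ 0.    -0.002 -1.   ]] 142.7952073147351
```

Request:
drive_tool(delta_pos=[[-0.6, -0.34, 0], [-0.67, -0.38, 0], [-0.67, -0.38, 0], [-0.67, -0.38, 0], [-0.67, -0.38, 0], [-0.67, -0.38, 0], [-0.67, -0.38, 0], [-0.67, -0.38, 0], [-0.67, -0.38, 0], [-0.67, -0.38, 0]], turn=[0, 0, 0, 0, 0, 0, 0, 0, 0, 0], jaw=0)

```text
time: 1.1
ee_pos: [0.4697, 0.3199, 0.2282]
eef_rot: [-0.0, 0.173, 0.985, -0.0]
force: [-0.3, -0.0, 0.5]
finger_gap: 0.0205
grip_force: 0.0
```

Request:
drive_tool(delta_pos=[[-0.67, -0.38, 0], [-0.67, -0.38, 0], [-0.67, -0.38, 0], [-0.4, -0.22, 0], [0, 0, 0], [0, 0, 0], [0, 0, 0], [0, 0, 0.4], [0, 0, 0], [0, 0, 0]], turn=[0, 0, 0, 0, 0.96, 0.96, 0.96, 0, 0, 0])

```text
time: 2.1
ee_pos: [0.5587, 0.2162, 0.2078]
eef_rot: [-0.001, 0.319, 0.948, -0.001]
force: [0.8, 0.3, 0.2]
finger_gap: 0.0006
grip_force: 0.0
```

Run:
```python
from cell import manip, snapshot, calibration
import cv2,numpy as np
s=manip.observe();print(s["time"],s["ee_pos"],s["force"],s["finger_gap"])
from scipy.spatial.transform import Rotation as Ro
R=Ro.from_quat(np.roll(s["eef_rot"],-1)).as_matrix();print(R.round(4))
tip=s["ee_pos"]+.014*R[:,2]
o=[]
for n in("top","side"):
    im=snapshot(n);cv2.imwrite(f"pics/{n}1.png",im);c=calibration(n);M=np.linalg.inv(c["cam_to_world"])
    q=c["intrinsics"]@(M[:3,:3]@tip+M[:3,3]);q=q[:2]/q[2];x,y=(q.round().astype(int)-[50,50]).clip(0)
    k=cv2.convertScaleAbs(cv2.resize(im[y:y+100,x:x+80],None,fx=5,fy=5,interpolation=cv2.INTER_CUBIC),alpha=1.5)
    print(n,q,x,y,"tip in crop",o and 1,(q-[x,y])*5+2);o.append(k)
cv2.imwrite("pics/c1.png",np.hstack(o))
```

```text
2.1 [0.55865333 0.21615883 0.20779496] [0.75494084 0.25483167 0.16228806] 0.0006355900774160541
[[-7.965e-01  6.046e-01 -2.100e-03]
 [ 6.046e-01  7.965e-01 -6.000e-04]
 [ 1.300e-03 -1.700e-03 -1.000e+00]]
top [197.50711397 185.71416618] 148 136 tip in crop [] [249.53556987 250.57083089]
side [273.87097646 107.42629109] 224 57 tip in crop 1 [251.35488232 254.13145546]
```

View pics/c1.png

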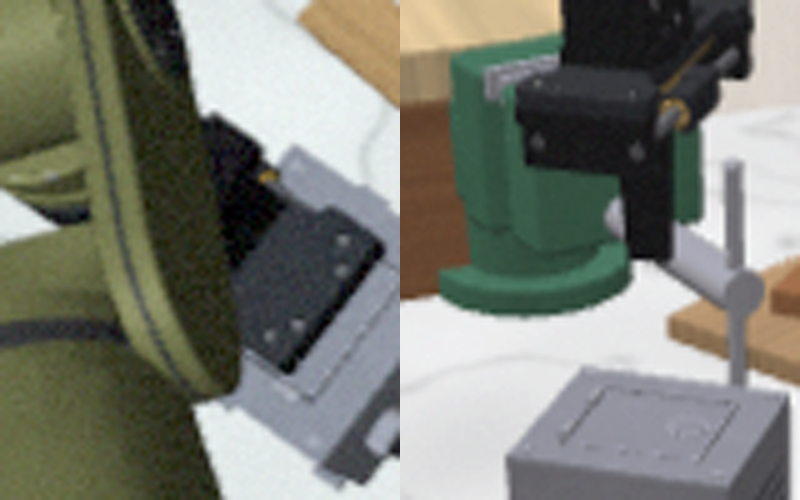

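The side crop shows the shut tips at about (648,257), against a projected (651,254), so that calibration holds up. I'll come down to about 10 mm above the pad and check from close.

Request:
drive_tool(delta_pos=[[-0.2, -0.06, 0.3], [-0.2, -0.07, 0.5], [0, 0, 0.5], [0, 0, 0.45], [0, 0, 0], [0, 0, 0]], turn=[0, 0, 0, 0, 0, 0])

```text
time: 2.8
ee_pos: [0.5713, 0.1986, 0.1208]
eef_rot: [-0.0, 0.319, 0.948, -0.0]
force: [0.2, 0.8, -0.5]
finger_gap: 0.0005
grip_force: 0.0
```

Run:
```python
from cell import manip, snapshot, calibration
import cv2,numpy as np
s=manip.observe();print(s["time"],s["ee_pos"],s["force"])
o=[]
for n,(x,y) in(("top",(165,155)),("side",(235,100))):
    im=snapshot(n);cv2.imwrite(f"pics/{n}2.png",im)
    o.append(cv2.convertScaleAbs(cv2.resize(im[y:y+75,x:x+66],None,fx=6,fy=6,interpolation=cv2.INTER_CUBIC),alpha=1.7))
    c=calibration(n);M=np.linalg.inv(c["cam_to_world"]);e=s["ee_pos"]
    for p in ([*e[:2],e[2]-.014],[*e[:2],.095]):
        q=c["intrinsics"]@(M[:3,:3]@p+M[:3,3]);print(n,((q[:2]/q[2]-[x,y])*6+2.5).round(1))
cv2.imwrite("pics/c2.png",np.hstack(o))
```

```text
2.8 [0.57125735 0.19864781 0.12075641] [ 0.2412357   0.82960518 -0.45765657]
top [299.5 203.6]
top [306.5 209.7]
side [280.8 230.6]
side [281.7 253. ]
```

View pics/c2.png

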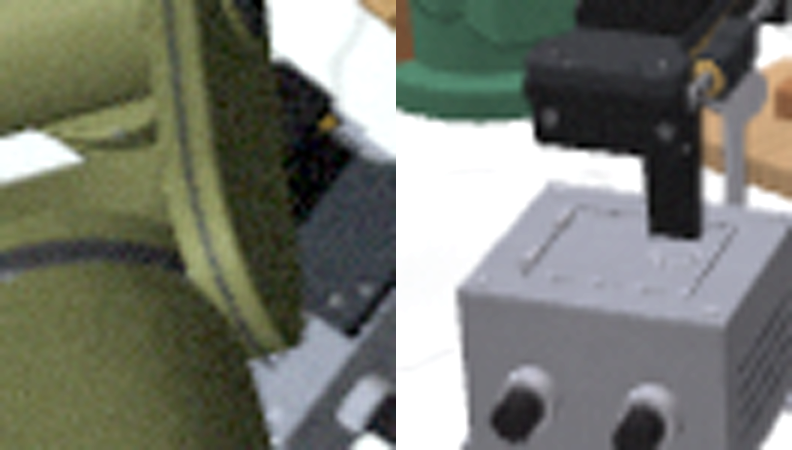

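The tips sit directly above the ring, which is at about (677,257) in the side half. Next I press down in small, force-watched steps.

Request:
drive_tool(delta_pos=[[0, 0, 0.1], [0, 0, 0.1], [0, 0, 0.06], [0, 0, 0.02], [0, 0, 0]], turn=[0, 0, 0, 0, 0])

```text
time: 3.4
ee_pos: [0.5714, 0.1991, 0.1074]
eef_rot: [0.0, 0.319, 0.948, 0.0]
force: [-0.5, 0.3, 2.2]
finger_gap: 0.0005
grip_force: 1.0
```

Request:
drive_tool(delta_pos=[[0, 0, 0.02], [0, 0, 0.02], [0, 0, 0]], turn=[0, 0, 0])

```text
time: 3.7
ee_pos: [0.5713, 0.1992, 0.1056]
eef_rot: [0.0, 0.319, 0.948, 0.0]
force: [0.1, 0.8, 3.7]
finger_gap: 0.0005
grip_force: 1.9
```

Request:
drive_tool(delta_pos=[[0, 0, 0.02], [0, 0, 0.02], [0, 0, 0]], turn=[0, 0, 0])

```text
time: 4.0
ee_pos: [0.5715, 0.1993, 0.1053]
eef_rot: [-0.0, 0.319, 0.948, 0.0]
force: [-4.8, -1.4, 11.5]
finger_gap: 0.0006
grip_force: 6.0
```

It has stalled at the stop with 11.5 N. Now I lift off quickly and straight, then wait for the hatch.

Request:
drive_tool(delta_pos=[[0, 0, -0.3], [0, 0, -0.7], [0, 0, -0.8], [0, 0, -0.8], [-0.2, 0, -0.1], [0, 0, 0], [0, 0, 0], [0, 0, 0], [0, 0, 0], [0, 0, 0]], turn=[0, 0, 0, 0, 0, 0, 0, 0, 0, 0])

```text
time: 5.0
ee_pos: [0.5786, 0.193, 0.2368]
eef_rot: [-0.001, 0.319, 0.948, -0.001]
force: [-0.0, -0.2, 0.2]
finger_gap: 0.0005
grip_force: 0.0
```

Request:
drive_tool(delta_pos=[[0, 0, 0], [0, 0, 0], [0, 0, 0], [0, 0, 0], [0, 0, 0], [0, 0, 0], [0, 0, 0], [0, 0, 0], [0, 0, 0], [0, 0, 0]], turn=[0, 0, 0, 0, 0, 0, 0, 0, 0, 0])

```text
time: 6.0
ee_pos: [0.5792, 0.1931, 0.2381]
eef_rot: [-0.0, 0.319, 0.948, -0.0]
force: [-0.1, 0.4, -0.2]
finger_gap: 0.0003
grip_force: 0.0
```

Request:
drive_tool(delta_pos=[[0, 0, 0], [0, 0, 0], [0, 0, 0], [0, 0, 0], [0, 0, 0]], turn=[0, 0, 0, 0, 0])

```text
time: 6.5
ee_pos: [0.5792, 0.193, 0.2382]
eef_rot: [0.0, 0.319, 0.948, 0.0]
force: [-0.0, 0.8, 0.2]
finger_gap: -0.0
grip_force: 0.0
```

Run:
```python
from cell import manip, snapshot, calibration
import cv2,numpy as np
s=manip.observe();print(s["time"],s["ee_pos"],s["force"])
o=[]
for n,(x,y) in(("top",(165,155)),("side",(235,100))):
    im=snapshot(n);cv2.imwrite(f"pics/{n}3.png",im)
    o.append(cv2.convertScaleAbs(cv2.resize(im[y:y+75,x:x+66],None,fx=6,fy=6,interpolation=cv2.INTER_CUBIC),alpha=1.5))
    c=calibration(n);M=np.linalg.inv(c["cam_to_world"])
    for p in ([.5636,.2076,.079],[.562,.205,.079]):
        q=c["intrinsics"]@(M[:3,:3]@p+M[:3,3]);print(n,((q[:2]/q[2]-[x,y])*6+2.5).round(1))
cv2.imwrite("pics/c3.png",np.hstack(o))
```

```text
6.5 [0.57921688 0.19300507 0.23816673] [-0.00591689  0.79145456  0.24859484]
top [295.6 235.1]
top [301.3 238.4]
side [261.7 277.6]
side [260.2 280.6]
```

View pics/c3.png

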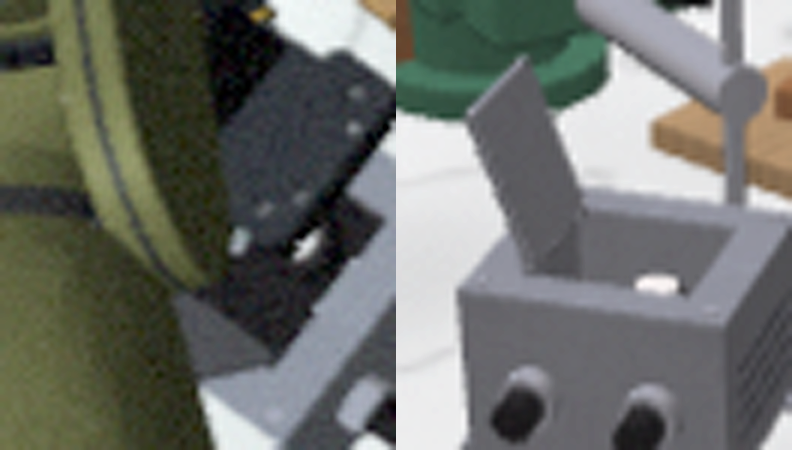

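The hatch stands fully open and the white button is visible at about (659,285) in the side half and (301,237) in the top half. That puts it near (0.562, 0.204), so I move over it and descend.

Request:
drive_tool(delta_pos=[[0.41, -0.03, 0], [0, 0, 0], [0, 0, 0.5], [0, 0, 0.6], [0, 0, 0.6], [0, 0, 0.6], [0, 0, 0.3], [0, 0, 0.1], [0, 0, 0], [0, 0, 0]], turn=[0, 0, 0, 0, 0, 0, 0, 0, 0, 0])

```text
time: 7.6
ee_pos: [0.5631, 0.2046, 0.105]
eef_rot: [0.001, 0.319, 0.948, 0.001]
force: [0.9, 0.1, 0.3]
finger_gap: 0.0003
grip_force: 0.0
```

Run:
```python
from cell import manip, snapshot
import cv2,numpy as np
s=manip.observe();print(s["time"],s["ee_pos"],s["force"])
o=[]
for n,(x,y) in(("top",(165,155)),("side",(235,100))):
    im=snapshot(n)
    o.append(cv2.convertScaleAbs(cv2.resize(im[y:y+75,x:x+66],None,fx=6,fy=6,interpolation=cv2.INTER_CUBIC),alpha=1.5))
cv2.imwrite("pics/c4.png",np.hstack(o))
```

```text
7.6 [0.56310064 0.20459386 0.10501092] [0.85644113 0.06157371 0.32350645]
```

View pics/c4.png

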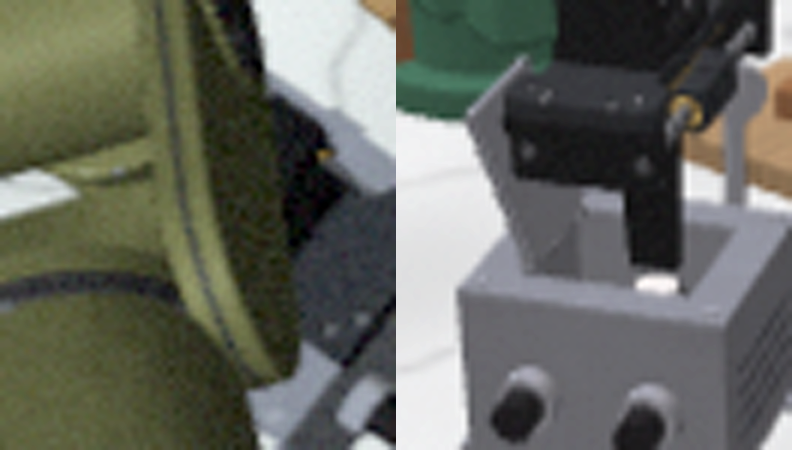

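The tips are centred just above the white button (side half, about (657,270)), with the hatch still standing clear. I'll push the button down in steps.

Request:
drive_tool(delta_pos=[[0, 0, 0.1], [0, 0, 0.1], [0, 0, 0.06], [0, 0, 0.04], [0, 0, 0.02], [0, 0, 0.02], [0, 0, 0]], turn=[0, 0, 0, 0, 0, 0, 0])

```text
time: 8.4
ee_pos: [0.5624, 0.2043, 0.0872]
eef_rot: [0.0, 0.319, 0.948, 0.0]
force: [-0.3, -0.5, 6.2]
finger_gap: 0.0005
grip_force: 3.2
```

Request:
drive_tool(delta_pos=[[0, 0, 0.02], [0, 0, 0]], turn=[0, 0])

```text
time: 8.6
ee_pos: [0.5625, 0.2043, 0.0871]
eef_rot: [0.0, 0.319, 0.948, 0.0]
force: [-3.6, -1.4, 10.8]
finger_gap: 0.0003
grip_force: 5.4
```

It stalled at the end of stroke (z 0.087, 10.8 N). One small extra push makes sure, then I lift straight out and check.

Request:
drive_tool(delta_pos=[[0, 0, 0.02], [0, 0, 0], [0, 0, -0.2], [0, 0, -0.5], [0, 0, -0.6], [0, 0, -0.6], [0, 0, -0.6], [0, 0, -0.5], [-0.5, 0, 0], [0, 0, 0]], turn=[0, 0, 0, 0, 0, 0, 0, 0, 0, 0])

```text
time: 9.6
ee_pos: [0.5832, 0.1881, 0.2349]
eef_rot: [0.001, 0.32, 0.948, 0.0]
force: [-0.0, -0.4, 0.2]
finger_gap: 0.0004
grip_force: 0.0
```

Request:
drive_tool(delta_pos=[[-0.7, 0, 0], [-0.7, 0, 0], [-0.6, 0, 0], [0, 0, 0], [0, 0, 0], [0, 0, 0], [0, 0, 0], [0, 0, 0], [0, 0, 0], [0, 0, 0]], turn=[0, 0, 0, 0, 0, 0, 0, 0, 0, 0])

```text
time: 10.6
ee_pos: [0.6613, 0.1289, 0.2343]
eef_rot: [0.0, 0.319, 0.948, 0.0]
force: [1.1, -0.3, -0.9]
finger_gap: 0.0
grip_force: 0.0
```

Run:
```python
from cell import manip, snapshot
import cv2,numpy as np
s=manip.observe();print(s["time"],s["ee_pos"],s["force"])
a,b=snapshot("top")[80:260,160:460],snapshot("side")
o=cv2.resize(b[100:175,235:301],None,fx=6,fy=6,interpolation=cv2.INTER_CUBIC)
a=cv2.resize(a,(400,240)); a=np.vstack([a,cv2.resize(b[130:360,180:480],(400,210))])
cv2.imwrite("pics/c5.png",cv2.convertScaleAbs(np.hstack([a,o]),alpha=1.5))
```

```text
10.6 [0.66133869 0.12894606 0.23434871] [ 1.10784657 -0.34501412 -0.90503328]
```

View pics/c5.png

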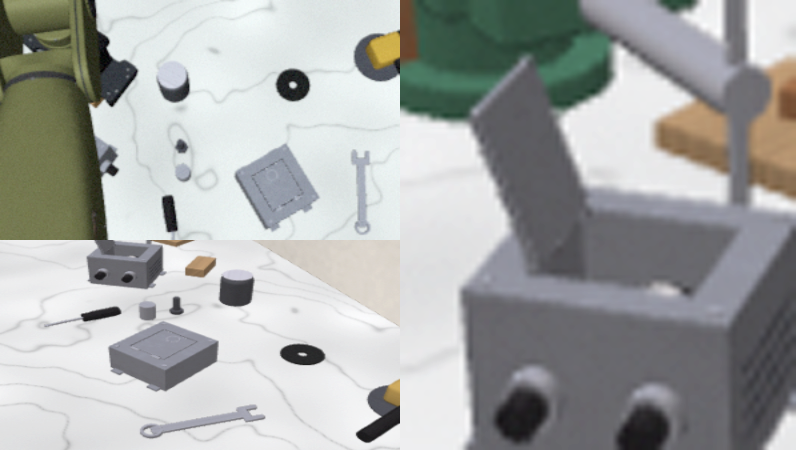

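The hatch stands open and the button has dropped: only a sliver shows, at about (665,288) in the side crop. The lower box is still shut and nothing else has moved, so I hand in.

```bash
python3 -c "
from cell import manip
print(manip.close_job())"
```

```text
the job is handed in; nothing more can be done
None
```

I pressed the breaker hatch's thumb mark once and it sprang open and stayed open. I then pushed the reset button to its stop, left the hatch standing open with the lower box shut, and handed the job in at about 10.7 s; no verdict came back.

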